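Restock the empty pockets of a model-truck display tray

TASK

Lift the two spare box trucks out of the grey packing insert and put one into each of the two empty pockets of the wooden display tray, down flat on the pocket floor and with its nose pointing the same way as the trucks already there. Set them down rather than letting them drop, and leave the other trucks and everything else on the counter where they are.

Things in the scene. Friction and masses are not known exactly. Their poses are not given: they have to be found in the camera images.
- tray: Fixed wooden display tray, 296 (x) x 252 (y) x 18 mm high. Six rectangular pockets, 2 along x by 3 along y, pitch 142 and 80 mm, each 118 (x) x 50 (y) mm, 12 mm deep, floor 6 mm above the counter. Four hold trucks, two are empty; which ones varies. Origin: centre of the underside; z up; x points away from the robot within 0.25 rad.
- pocket_1 (a point): Centre of the floor of the tray's pocket at x -71, y +80 mm in the tray; axes as the tray's. It may be full or empty.
- pocket_2 (a point): Centre of the floor of the tray's pocket at x -71, y +0 mm in the tray; axes as the tray's. It may be full or empty.
- pocket_3 (a point): Centre of the floor of the tray's pocket at x -71, y -80 mm in the tray; axes as the tray's. It may be full or empty.
- pocket_4 (a point): Centre of the floor of the tray's pocket at x +71, y +80 mm in the tray; axes as the tray's. It may be full or empty.
- pocket_5 (a point): Centre of the floor of the tray's pocket at x +71, y +0 mm in the tray; axes as the tray's. It may be full or empty.
- pocket_6 (a point): Centre of the floor of the tray's pocket at x +71, y -80 mm in the tray; axes as the tray's. It may be full or empty.
- packing: Fixed grey moulded packing insert, 142 (x) x 242 (y) x 22 mm high. Three rectangular cavities in a row along y, pitch 78 mm, each 117 (x) x 49 (y) mm, 14 mm deep, floor 8 mm above the counter. Two hold the spare trucks, along the insert's x top to tail; the third is empty. Origin: centre of the underside.
- spare_a: Spare die-cast box truck in the packing insert. 110 (x) x 42 (y) mm, about 0.16 kg; origin: centre of the underside; +x to the nose, z up. White flat-sided box body, 42 mm wide, from x -54 to +18 mm and 14 to 55 mm above the underside: grip here across the width. Blue cab, 46 mm high, at the nose.
- spare_a_nose (a point): Point at the nose of spare_a, underside height, 55 mm ahead of its origin.
- spare_b: Spare die-cast box truck in the packing insert. 110 (x) x 42 (y) mm, about 0.16 kg; origin: centre of the underside; +x to the nose, z up. White flat-sided box body, 42 mm wide, from x -54 to +18 mm and 14 to 55 mm above the underside: grip here across the width. Blue cab, 46 mm high, at the nose.
- spare_b_nose (a point): Point at the nose of spare_b, underside height, 55 mm ahead of its origin.
- tanker: Truck already in a tray pocket, with a round white tank, 57 mm high, nose along the tray's +x. 110 (x) x 42 (y) mm, about 0.16 kg; origin: centre of the underside; +x to the nose, z up. 
- flatbed: Truck already in a tray pocket, with a low flat wooden bed (top of bed 19 mm, small crate on it 31 mm, cab 46 mm high), nose along the tray's +x. 110 (x) x 42 (y) mm, about 0.16 kg; origin: centre of the underside; +x to the nose, z up. 
- van: Truck already in a tray pocket, in the form of a closed white van, 50 mm high, nose along the tray's +x. 110 (x) x 42 (y) mm, about 0.16 kg; origin: centre of the underside; +x to the nose, z up. 
- boxtruck: Truck already in a tray pocket, a box truck like the spares, 55 mm high, nose along the tray's +x. 110 (x) x 42 (y) mm, about 0.16 kg; origin: centre of the underside; +x to the nose, z up. 
- tape: Bystander. Roll of yellow tape lying flat, 68 mm across, 24 mm high; origin under its centre.
- jar: Bystander. Amber jar, 52 mm across, 85 mm high; origin under its centre.
- carton: Bystander. Green model carton, 70 x 170 x 75 mm high; origin under its centre.
- brush: Bystander. Dusting brush lying down, under 30 mm high; origin under it.
- big_car: Bystander. Larger red saloon model, 165 x 68 x 68 mm high, too big for any pocket; origin under its centre.
- mug: Bystander. White mug, 76 mm across, 90 mm high; origin under its centre.
Mind the look-alikes: they are no part of the job. Leave any turquoise look-alike of the spare_b alone. Leave any red look-alike of the spare_a alone.

How it is judged:
By the outcome, as a careful person would: the job done as asked, in the order asked, and still so for the second after the job is handed in, with the robot touching nothing.
It also fails if it takes over 69 s, if anything falls off the work surface, if the arm or the gripper's body presses on something with over 40 N, if the wrist force passes 120 N, or if a joint passes its speed limit or range.

ROBOT

A 6-joint arm with a two-finger parallel gripper is mounted at the origin on the work surface. World frame = base frame: x ahead of the robot, y to its left, z up, the work surface at z = 0. Lengths are in m, angles in rad, forces in N, time in s.
With the tool pointing down it reaches from about 0.275 to 0.85 m from the base axis. Payload 5.2 kg.
Tool frame: the origin (TCP) lies at the very end of the fingers, on their centre line; the grasp point (between the pads) lies behind it (bot.hold_point_z is the z of the grasp point in the tool frame, in m); z points along the fingers, y is the line along which they close (so a half turn about z gives the same grasp; the last joint's range is limited). The gripper opens to 85 mm and grips with 20 to 120 N. Pads are 22 mm wide; open, the fingers measure 114 mm over their backs; the gripper's body (76 mm by 85 mm) begins 54 mm behind the grasp point. The pads swing forward as they close: fully open they stand 13 mm farther back than shut.
Start: joints at [-1.533, 0.259, 1.535, -0, 1.348, -0.203], TCP at [0.131, -0.534, 0.231] pointing down, gripper open.
Joint ranges: [-3.14, 3.14], [-0.91, 2.08], [0.19, 2.58], [-1.22, 4.36], [0.22, 2.71], [-3.12, 3.12]. Speed limits (rad/s): [2.57, 2.57, 3.14, 3.14, 3.14, 3.14].

INTERFACE

Orientations are given as a 3x3 rotation matrix whose columns are the frame's x, y, z axes.
In Python, from workcell import bot gives the robot as it stands. The module is installed in compiled form; this text tells all that it offers.
- The arm moves only by the tool arm_command, never from a script. Its argument "motion" is a list of rows, each an object with "offset": the shift along the tool's x, y, z each as a share of 100 mm, from -1 to 1, a list of three; "delta_rot": the turn, a rotation vector about the tool's x, y, z each as a share of pi/2 rad, from -1 to 1, a list of three. In form: [{"offset": [tx, ty, tz], "delta_rot": [rx, ry, rz]}, ...]. A call has 1 to 10 rows; each row is the pose to reach, as a shift and turn from the pose commanded when the call began, along the tool's axes at that moment; what a row does not reach only later rows make up. A row lasts 1/10 s, in which the tool goes at most 50 mm and 8.59 degrees, less where a joint would pass 70% of its speed; a pose out of reach is approached as far as the arm can. A call with a number of a shift or a turn outside -1 to 1 is refused whole. A call with a gripper value outside its range is refused whole. "claw" is the opening, from -1 (shut) to 1 (fully open), set as the call begins (left out, the last holds). The fingers move at their own pace and stop on an object; "newtons" is the grip in N (left out, the last holds). Time passes only in rows, so rows that repeat a pose let the fingers close. It gives the time, the measured TCP pose, the force, the opening and the grip force at its end, in the units of the state.
- bot.sense(): the state, without advancing time (a new reading comes with each control period).
- bot.grab_frame(name): name is "side" or "top" or "wrist"; returns (picture, depth): 400x640x3 uint8, red, green, blue; 400x640 float32, m along the optical axis (not along the pixel's ray), 0 where there is no reading.
- bot.get_calibration(name): a dict with "K" (3x3 intrinsics, pixels), "position" and "attitude" of the camera in the world. Camera axes: x right, y down, z forward; pixel columns grow to the right and rows downward; lengths in m; the calibration is good to about 2 mm. A picture is of the moment at which its call begins: read the wrist's pose just before it. get_calibration takes no time and is no camera call; for the wrist camera it gives the pose at the moment of the call.
- bot.close_job(): hands the job in; it is judged then, once.
Trained networks look in the newest picture that a camera, given by its name, has taken for a name from the list of things; names that differ only in an ending like _2 or _b are one class to them, and where a whole thing is asked for, a point or a joint stands for the part that bears it (a point fixed in the world has none). Each returns a list of dicts, best first, with "confidence" (0 to 1); they miss things now and then, are a little off and sometimes report something else, mostly with a low value. They report only what shows in the picture. A call takes as long as a camera call. They do not tell look-alikes from the thing itself.
- bot.search_frame(camera, query): "centre" ([row, column] in pixels, amid what is visible of it).
The state is a dict: "time_s": time; "qpos": joint angles; "joint_velocities": joint speeds; "tau": joint torques, N m; "position": TCP position; "orientation": TCP orientation; "wrist_force": force on the tool from outside, world axes, zero at the start; "torque": the same for the moment, N m; "finger_gap": finger opening in m; "finger_force": force on a finger pad.
Only numpy, scipy, OpenCV 4.12 (cv2) and the standard library are available. Lean on these libraries where they do the work, as an engineer would, in place of code of your own. Each camera call takes 0.05 s, during which the arm holds its last target. There are 200 camera calls.

## Working session

There is one attempt and no reset: what is moved stays moved. The work goes in short steps, Python scripts to look and compute and a tool call to move; the robot and the scene stay as the last step left them, time stands still between calls to the robot, and variables do not carry over. Pictures are saved under pics/ and viewed, at most 10 in all, crops included, and the job is handed in when it is done.

Besides the shell and the picture viewer there is one more tool, called after ">>>" by a JSON object that holds its "name" and its "arguments", one argument or row to a line. arm_command: Moves the arm, as the interface text tells. Its arguments: {"type":"object","properties":{"motion":{"type":"array"},"claw":{"type":"number"},"newtons":{"type":"number"}},"required":["motion"]}

```bash
mkdir -p pics
cat > h.py <<'E'
import numpy as np, cv2
from workcell import bot
def grab(cam,save=None):
    c=bot.get_calibration(cam); im,d=bot.grab_frame(cam)
    if save: cv2.imwrite('pics/'+save,im[:,:,::-1])
    np.savez(cam+'.npz',im=im,d=d,K=c['K'],p=c['position'],R=c['attitude'])
    return im,d,c
def cloud(d,c):
    K=np.array(c['K']);v,u=np.mgrid[:d.shape[0],:d.shape[1]]
    P=np.stack([(u-K[0,2])/K[0,0]*d,(v-K[1,2])/K[1,1]*d,d],-1)
    R=np.array(c['attitude'])
    return P@R.T+np.array(c['position'])
E
python3 - <<'E'
from h import *
s=bot.sense();print(s['time_s'],s['position'],s['orientation'],s['finger_gap'],bot.hold_point_z)
im,d,c=grab('top','top1.png');print(c)
X=cloud(d,c)
for q in ['tray','packing','spare_a','spare_a_nose','tanker','flatbed','van','boxtruck','tape','jar','carton','brush','big_car','mug']:
    for r in bot.search_frame('top',q)[:4]:
        v,u=map(int,r['centre']);print(q,v,u,round(r['confidence'],2),X[v,u].round(3))
E
```

```text
0.0 [ 0.13115358 -0.53360592  0.23045699] [[ 9.71150678e-01  2.38466673e-01 -7.59254422e-05]
 [ 2.38466405e-01 -9.71148998e-01  1.84326442e-03]
 [ 3.65822218e-04 -1.80819316e-03 -9.99998298e-01]] 0.08523597843409939 -0.0187
{'K': array([[517.01373626,   0.        , 314.6367805 ],
       [  0.        , 517.01373626, 193.29086046],
       [  0.        ,   0.        ,   1.        ]]), 'position': array([0.3114772 , 0.03042374, 1.68634402]), 'attitude': array([[-0.00641821, -0.99072273,  0.13574709],
       [-0.99993979,  0.00756684,  0.00794724],
       [-0.00890069, -0.13568791, -0.99071165]])}
tray 195 269 0.62 [0.536 0.193 0.016]
packing 217 419 0.59 [ 0.46  -0.292  0.021]
spare_a 205 417 0.97 [ 0.496 -0.281  0.051]
spare_a 280 434 0.94 [ 0.26  -0.326  0.052]
spare_a 179 409 0.89 [ 0.578 -0.257  0.058]
spare_a 195 349 0.6 [ 0.529 -0.066  0.056]
spare_a_nose 183 413 0.83 [ 0.565 -0.269  0.062]
spare_a_nose 194 348 0.81 [ 0.532 -0.063  0.052]
tanker 213 297 0.55 [0.472 0.099 0.063]
flatbed 214 275 0.59 [0.472 0.172 0.026]
flatbed 172 297 0.39 [0.603 0.099 0.062]
van 174 245 0.55 [0.6   0.267 0.052]
van 114 300 0.32 [0.792 0.089 0.067]
boxtruck 172 298 0.58 [0.603 0.096 0.062]
tape 231 358 0.7 [ 0.416 -0.095  0.02 ]
jar 239 365 0.74 [ 0.39  -0.117  0.025]
jar 154 354 0.6 [ 0.656 -0.082  0.08 ]
carton 120 367 0.82 [ 0.769 -0.126  0.072]
brush 201 190 0.59 [0.518 0.45  0.018]
big_car 115 298 0.68 [0.786 0.095 0.076]
big_car 121 365 0.59 [ 0.765 -0.12   0.075]
big_car 231 357 0.36 [ 0.416 -0.091  0.024]
mug 252 198 0.87 [0.353 0.424 0.002]
```

View pics/top1.png

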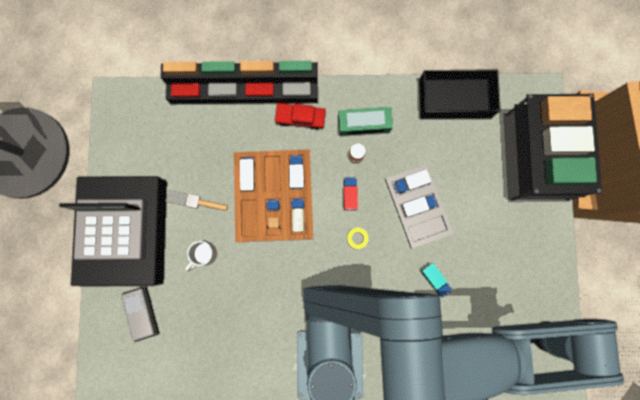

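Run:
```python
from h import *
z=np.load('top.npz');im=z['im']
cv2.imwrite('pics/crop1.png',cv2.resize(im[130:310,225:465,::-1],None,fx=3.2,fy=3.2,interpolation=cv2.INTER_CUBIC))
X=cloud(z['d'],dict(K=z['K'],position=z['p'],attitude=z['R']))
def rect(m,n):
    mm=m.astype(np.uint8);k,l,st,_=cv2.connectedComponentsWithStats(mm)
    for i in range(1,k):
        if st[i,4]>40:
            p=X[l==i][:,:2].astype(np.float32);r=cv2.minAreaRect(p*1000);print(n,st[i],np.round(r[0],1),np.round(r[1],1),round(r[2],1))
ws=(X[...,0]>.2)&(X[...,0]<.72)&(X[...,1]>-.45)&(X[...,1]<.38)
rect(ws&(X[...,2]>.045)&(X[...,2]<.09),'tall')
rect(ws&(X[...,2]>.009)&(X[...,2]<.035),'low')
print(bot.get_calibration('wrist'))
```

```text
tall [349 144  16  18 214] [663.7 -91.3] [47.5 47.4] 38.8
tall [289 157  14  32 388] [604.3 104.2] [101.2  42. ] 0.2
tall [240 159  14  32 414] [599.  262.5] [101.5  42.8] 1.5
tall [396 170  35  23 418] [ 571.8 -270.9] [ 42.3 103.3] 19.5
tall [344 178  13   8  54] [573.2 -70. ] [38.8 23.4] 88.4
tall [344 187  14  23 313] [519.2 -70.6] [41.8 72.2] 89.2
tall [402 195  35  22 419] [ 495.2 -288.7] [ 42.1 103.8] 19.0
tall [266 201  13  10 100] [497.6 179.4] [28.8 39.1] 0.8
tall [291 200  13   8  99] [503.1 100. ] [38.8 23.6] 89.4
tall [292 209  12  23 262] [450.5  98.5] [35.3 70.6] 89.9
tall [206 243   9  21  78] [348. 370.] [61.6 17.7] 0.7
tall [422 263  28  32 367] [ 261.6 -335.6] [101.4  43.2] 36.2
low [ 233  149   80   94 4133] [536.6 181.3] [301.4 254.6] 1.3
low [ 385  164   68   85 1934] [ 497.5 -292.4] [245.6 144.5] 19.1
low [212 202  16   9  91] [500.4 355.5] [50.4 20.1] 78.6
low [347 228  21  21 237] [393.9 -91.3] [64.9 64.4] 88.8
{'K': array([[333.97517822,   0.        , 317.07763317],
       [  0.        , 333.97517822, 200.01472668],
       [  0.        ,   0.        ,   1.        ]]), 'position': array([ 0.20730802, -0.5155935 ,  0.37367191]), 'attitude': array([[ 2.39905174e-01, -9.24488801e-01, -2.96253210e-01],
       [-9.70796215e-01, -2.28315368e-01, -7.36668279e-02],
       [ 4.64996655e-04,  3.05274548e-01, -9.52264267e-01]])}
```

View pics/crop1.png

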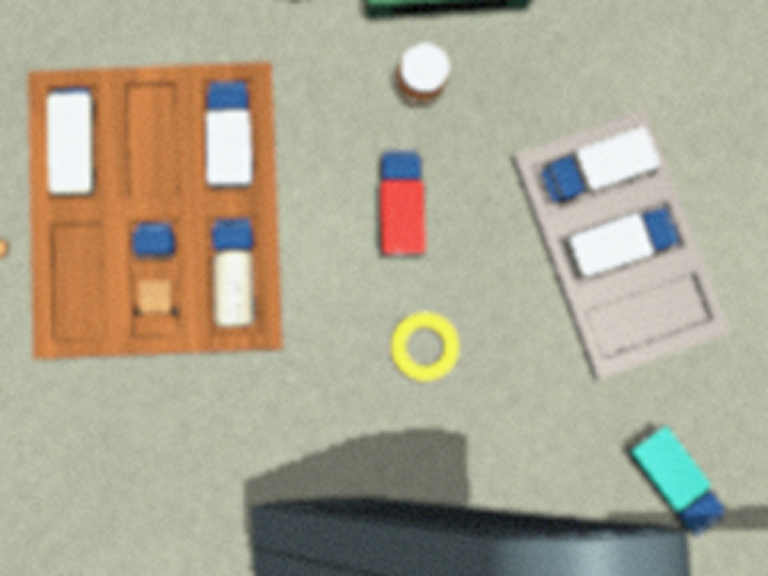

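```bash
cat >> h.py <<'E'
def yaw(R): return np.degrees(np.arctan2(R[1][0],R[0][0]))
def plan(*tg,start=None):
    """targets (x,y,z,yaw deg); prints calls: rows, offset, turn-z"""
    s=bot.sense();o=s['orientation']
    p,a=(np.array(s['position']),yaw(o)) if start is None else (np.array(start[:3]),start[3])
    for t in tg:
        g=np.array(t[:3]);da=(t[3]-a+180)%360-180 if len(t)<5 else t[3]-a
        n=max(1,int(np.ceil(np.linalg.norm(g-p)/.0999)),int(np.ceil(abs(da)/75)))
        for i in range(n):
            c,q=np.cos(np.radians(a)),np.sin(np.radians(a));dw=(g-p)/n
            off=[c*dw[0]+q*dw[1],q*dw[0]-c*dw[1],-dw[2]]
            rows=int(max(np.ceil(np.linalg.norm(dw)/.05),np.ceil(abs(da/n)/8.5)))+1
            if i==0: g0=p.copy()
            print(t,'rows',rows,'off',np.round(np.array(off)*10,3),'rz',round(-da/n/90,3))
            a+=da/n; p=p+dw; 
            if i<n-1: n_left=n-i-1
            g=p+dw*(n-i-1); n_=n
            # keep equal steps
            if i<n-1: g=p+dw*n
        p=np.array(t[:3]);a=t[3]
E
python3 - <<'E'
s=open('h.py').read()
i=s.index("        for i in range(n):\n            c,q")
s=s[:i]+'''        dw=(g-p)/n
        for i in range(n):
            c,q=np.cos(np.radians(a)),np.sin(np.radians(a))
            off=[c*dw[0]+q*dw[1],q*dw[0]-c*dw[1],-dw[2]]
            rows=int(max(np.ceil(np.linalg.norm(dw)/.05),np.ceil(abs(da/n)/8.5)))+1
            print(t,'rows',rows,'off',np.round(np.array(off)*10,3),'rz',round(-da/n/90,3))
            a+=da/n
        p,a=g,t[3]
'''
open('h.py','w').write(s)
E
python3 -c "
from h import *
plan((.535,-.28,.24,109))"
```

```text
(0.535, -0.28, 0.24, 109) rows 4 off [ 0.906 -0.301 -0.017] rz -0.212
(0.535, -0.28, 0.24, 109) rows 4 off [ 0.954  0.011 -0.017] rz -0.212
(0.535, -0.28, 0.24, 109) rows 4 off [ 0.898  0.322 -0.017] rz -0.212
(0.535, -0.28, 0.24, 109) rows 4 off [ 0.744  0.597 -0.017] rz -0.212
(0.535, -0.28, 0.24, 109) rows 4 off [ 0.509  0.807 -0.017] rz -0.212
```

>>> {"name": "arm_command", "arguments": {
  "motion": [
    {"offset":[0.906,-0.301,-0.02],"delta_rot":[0,0,-0.212]},
    {"offset":[0.906,-0.301,-0.02],"delta_rot":[0,0,-0.212]},
    {"offset":[0.906,-0.301,-0.02],"delta_rot":[0,0,-0.212]},
    {"offset":[0.906,-0.301,-0.02],"delta_rot":[0,0,-0.212]}
  ],
  "claw": 0.4
}}

```text
time_s: 1.15
position: [0.2131, -0.4827, 0.2336]
orientation: [[0.838, 0.545, -0.0], [0.545, -0.838, -0.001], [-0.0, 0.0, -1.0]]
wrist_force: [-0.3, 0.1, -0.1]
finger_gap: 0.0597
finger_force: 0.0
```

>>> {"name": "arm_command", "arguments": {
  "motion": [
    {"offset":[0.954,0.01,-0.02],"delta_rot":[0,0,-0.212]},
    {"offset":[0.954,0.01,-0.02],"delta_rot":[0,0,-0.212]},
    {"offset":[0.954,0.01,-0.02],"delta_rot":[0,0,-0.212]},
    {"offset":[0.954,0.01,-0.02],"delta_rot":[0,0,-0.212]}
  ]
}}

```text
time_s: 1.55
position: [0.293, -0.4323, 0.2354]
orientation: [[0.616, 0.788, -0.0], [0.788, -0.616, -0.001], [-0.001, 0.0, -1.0]]
wrist_force: [-0.9, -0.2, 0.8]
finger_gap: 0.0598
finger_force: 0.0
```

>>> {"name": "arm_command", "arguments": {
  "motion": [
    {"offset":[0.9,0.32,-0.02],"delta_rot":[0,0,-0.212]},
    {"offset":[0.9,0.32,-0.02],"delta_rot":[0,0,-0.212]},
    {"offset":[0.9,0.32,-0.02],"delta_rot":[0,0,-0.212]},
    {"offset":[0.9,0.32,-0.02],"delta_rot":[0,0,-0.212]}
  ]
}}

```text
time_s: 1.95
position: [0.3732, -0.3817, 0.2372]
orientation: [[0.326, 0.945, -0.001], [0.945, -0.326, -0.0], [-0.0, -0.0, -1.0]]
wrist_force: [-0.1, 0.6, -0.1]
finger_gap: 0.0597
finger_force: 0.0
```

>>> {"name": "arm_command", "arguments": {
  "motion": [
    {"offset":[0.744,0.6,-0.02],"delta_rot":[0,0,-0.212]},
    {"offset":[0.744,0.6,-0.02],"delta_rot":[0,0,-0.212]},
    {"offset":[0.744,0.6,-0.02],"delta_rot":[0,0,-0.212]},
    {"offset":[0.744,0.6,-0.02],"delta_rot":[0,0,-0.212]}
  ]
}}

```text
time_s: 2.35
position: [0.4539, -0.3312, 0.239]
orientation: [[0.001, 1.0, -0.001], [1.0, -0.001, -0.0], [-0.0, -0.001, -1.0]]
wrist_force: [0.6, -0.6, 0.3]
finger_gap: 0.06
finger_force: 0.0
```

>>> {"name": "arm_command", "arguments": {
  "motion": [
    {"offset":[0.51,0.8,-0.02],"delta_rot":[0,0,-0.212]},
    {"offset":[0.51,0.8,-0.02],"delta_rot":[0,0,-0.212]},
    {"offset":[0.51,0.8,-0.02],"delta_rot":[0,0,-0.212]},
    {"offset":[0.51,0.8,-0.02],"delta_rot":[0,0,-0.212]},
    {"offset":[0.51,0.8,-0.02],"delta_rot":[0,0,-0.212]}
  ]
}}

```text
time_s: 2.85
position: [0.5329, -0.2808, 0.2411]
orientation: [[-0.324, 0.946, -0.001], [0.946, 0.324, -0.0], [0.0, -0.001, -1.0]]
wrist_force: [-0.4, -0.9, 0.5]
finger_gap: 0.0597
finger_force: 0.0
```

```bash
cat >> h.py <<'E'
def rects(X,m,n,amin=300):
    k,l,st,_=cv2.connectedComponentsWithStats(m.astype(np.uint8))
    for i in range(1,k):
        if st[i,4]>amin:
            p=X[l==i];r=cv2.minAreaRect((p[:,:2]*1000).astype(np.float32))
            print(n,st[i],'c',np.round(r[0],1),'size',np.round(r[1],1),'ang',round(r[2],1),'z',np.median(p[:,2]).round(4))
E
python3 - <<'E'
from h import *
im,d,c=grab('wrist','w1.png');X=cloud(d,c);print(c['position'])
z=X[...,2]; i=im.astype(int)
white=(i.min(-1)>170)&(z>.055)&(z<.075)
blue=(i[...,2]>i[...,0]+40)&(z>.035)
rects(X,(z>.04)&(z<.075),'tall'); rects(X,white,'white');rects(X,blue,'blue')
rects(X,(z>.015)&(z<.03),'rim')
rects(X,(z>.005)&(z<.015),'floor')
E
```

```text
[ 0.50771109 -0.20683249  0.38342536]
tall [ 490    0   49   62 1501] c [ 658.3 -102.5] size [29.7 52.1] ang 44.9 z 0.0566
tall [ 531    0  109  198 7616] c [ 772.5 -124.9] size [ 71.4 165.7] ang 4.2 z 0.0672
tall [   0  105  102   66 4315] c [ 261.7 -339. ] size [105.4  42.2] ang 35.9 z 0.0545
tall [ 255  118   47  100 4205] c [ 496.1 -290.3] size [ 42.1 102. ] ang 18.7 z 0.0626
tall [ 337  127   42   27 1086] c [ 560.3 -236.4] size [40.4 25. ] ang 19.6 z 0.0536
tall [ 336  156   45   73 3112] c [ 578.3 -286.5] size [42.3 73.6] ang 19.6 z 0.0628
tall [ 496  266  144   53 2146] c [ 849.7 -315.1] size [151.9  56. ] ang 23.5 z 0.058
tall [ 571  315   69   74 2337] c [ 926.3 -370.6] size [ 5.6 97.3] ang 0.7 z 0.0591
tall [442 375  32  25 494] c [ 791.6 -491.5] size [ 3.3 57. ] ang 0.3 z 0.0554
white [ 255  120   44   74 1782] c [ 490.4 -276.5] size [40.1 71.5] ang 18.8 z 0.0629
white [337 195  42  34 796] c [ 583.9 -302.9] size [41.8 35.4] ang 21.0 z 0.063
blue [   0  105   94   65 3787] c [ 358.1 -276. ] size [326.6  45. ] ang 32.6 z 0.0546
blue [339 130  39  22 830] c [ 542.  -232.4] 
[... 408 characters left out ...]
310.8] size [10.4 42.3] ang 24.3 z 0.0234
rim [474 257 140  62 866] c [ 839.6 -324.6] size [168.1  77.1] ang 33.5 z 0.0225
rim [558 308  44  54 699] c [ 926.1 -379.4] size [ 5.6 85.3] ang 0.5 z 0.0228
floor [512   3  82 165 969] c [ 739.2 -124.8] size [  3.5 169.3] ang 3.6 z 0.0103
floor [ 187  115   52  103 4301] c [ 423.2 -321.7] size [ 46.9 116.6] ang 19.1 z 0.0079
floor [260 115  47 102 540] c [ 498.4 -295.7] size [ 48.7 116.3] ang 19.2 z 0.008
floor [332 114  47 103 557] c [ 572.3 -269.5] size [ 48.4 117.6] ang 18.3 z 0.008
floor [468 253 138  65 591] c [ 836.5 -327.4] size [170.8  80.4] ang 35.6 z 0.0105
floor [ 529  295   61   61 1298] c [ 902.9 -383.3] size [51. 80.] ang 0.5 z 0.0058
```

View pics/w1.png

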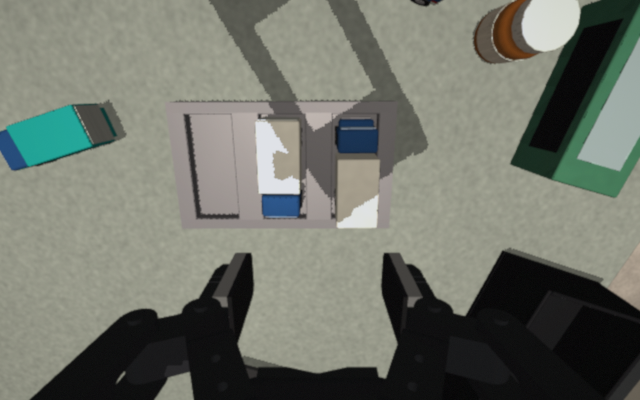

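```bash
python3 -c "
from h import *
plan((.5743,-.2752,.16,109.2),(.5743,-.2752,.09,109.2))"
```

```text
(0.5743, -0.2752, 0.16, 109.2) rows 3 off [-0.082  0.41   0.812] rz -0.003
(0.5743, -0.2752, 0.09, 109.2) rows 3 off [0.  0.  0.7] rz -0.0
```

>>> {"name": "arm_command", "arguments": {
  "motion": [
    {"offset":[-0.08,0.41,0.4],"delta_rot":[0,0,-0.003]},
    {"offset":[-0.08,0.41,0.81],"delta_rot":[0,0,-0.003]},
    {"offset":[-0.08,0.41,0.81],"delta_rot":[0,0,-0.003]}
  ]
}}

```text
time_s: 3.2
position: [0.5716, -0.2718, 0.1537]
orientation: [[-0.331, 0.944, -0.01], [0.944, 0.331, 0.007], [0.01, -0.007, -1.0]]
wrist_force: [-1.5, 1.0, -1.3]
finger_gap: 0.0599
finger_force: 0.0
```

>>> {"name": "arm_command", "arguments": {
  "motion": [
    {"offset":[0,0,0.35],"delta_rot":[0,0,0]},
    {"offset":[0,0,0.7],"delta_rot":[0,0,0]},
    {"offset":[0,0,0.7],"delta_rot":[0,0,0]},
    {"offset":[0,0,0.7],"delta_rot":[0,0,0]}
  ]
}}

```text
time_s: 3.6
position: [0.5751, -0.2743, 0.0921]
orientation: [[-0.332, 0.943, 0.0], [0.943, 0.332, -0.0], [-0.0, 0.0, -1.0]]
wrist_force: [0.2, -0.9, -0.5]
finger_gap: 0.0598
finger_force: 0.0
```

>>> {"name": "arm_command", "arguments": {
  "motion": [
    {"offset":[0,0,0.25],"delta_rot":[0,0,0]},
    {"offset":[0,0,0.45],"delta_rot":[0,0,0]},
    {"offset":[0,0,0.64],"delta_rot":[0,0,0]},
    {"offset":[0,0,0.64],"delta_rot":[0,0,0]},
    {"offset":[0,0,0.64],"delta_rot":[0,0,0]}
  ]
}}

```text
time_s: 4.1
position: [0.5766, -0.2744, 0.0289]
orientation: [[-0.333, 0.943, 0.003], [0.943, 0.333, -0.002], [-0.003, 0.002, -1.0]]
wrist_force: [-0.2, -0.3, 0.5]
finger_gap: 0.0597
finger_force: 0.0
```

>>> {"name": "arm_command", "arguments": {
  "motion": [
    {"offset":[0,0,0],"delta_rot":[0,0,0]},
    {"offset":[0,0,0],"delta_rot":[0,0,0]},
    {"offset":[0,0,0],"delta_rot":[0,0,0]},
    {"offset":[0,0,0],"delta_rot":[0,0,0]},
    {"offset":[0,0,0],"delta_rot":[0,0,0]},
    {"offset":[0,0,0],"delta_rot":[0,0,0]}
  ],
  "claw": -0.3,
  "newtons": 40
}}

```text
time_s: 4.7
position: [0.5766, -0.2744, 0.029]
orientation: [[-0.333, 0.943, 0.003], [0.943, 0.333, -0.003], [-0.003, 0.002, -1.0]]
wrist_force: [-2.7, 0.2, 7.4]
finger_gap: 0.0415
finger_force: 42.0
```

```bash
python3 -c "
from h import *
s=bot.sense();p=s['position'];y=yaw(s['orientation']);print(y)
plan((p[0],p[1],p[2]+.1,y),(.58,-.26,.2,y),(.585,.18,.2,1.3))"
```

```text
109.46113806158624
(np.float64(0.5765726296047202), np.float64(-0.274419510925479), np.float64(0.12903402604793252), np.float64(109.46113806158624)) rows 2 off [ 0.   0.  -0.5] rz -0.0
(np.float64(0.5765726296047202), np.float64(-0.274419510925479), np.float64(0.12903402604793252), np.float64(109.46113806158624)) rows 2 off [ 0.   0.  -0.5] rz -0.0
(0.58, -0.26, 0.2, np.float64(109.46113806158624)) rows 3 off [ 0.125  0.08  -0.71 ] rz -0.0
(0.585, 0.18, 0.2, 1.3) rows 4 off [ 0.826  0.303 -0.   ] rz 0.24
(0.585, 0.18, 0.2, 1.3) rows 4 off [ 0.88  -0.023 -0.   ] rz 0.24
(0.585, 0.18, 0.2, 1.3) rows 4 off [ 0.809 -0.346 -0.   ] rz 0.24
(0.585, 0.18, 0.2, 1.3) rows 4 off [ 0.625 -0.62  -0.   ] rz 0.24
(0.585, 0.18, 0.2, 1.3) rows 4 off [ 0.352 -0.807 -0.   ] rz 0.24
```

>>> {"name": "arm_command", "arguments": {
  "motion": [
    {"offset":[0,0,-0.2],"delta_rot":[0,0,0]},
    {"offset":[0,0,-0.4],"delta_rot":[0,0,0]},
    {"offset":[0,0,-0.7],"delta_rot":[0,0,0]},
    {"offset":[0,0,-1],"delta_rot":[0,0,0]},
    {"offset":[0,0,-1],"delta_rot":[0,0,0]}
  ]
}}

```text
time_s: 5.2
position: [0.5784, -0.2751, 0.1324]
orientation: [[-0.333, 0.943, 0.009], [0.943, 0.333, -0.006], [-0.009, 0.006, -1.0]]
wrist_force: [0.7, -0.2, -0.6]
finger_gap: 0.0418
finger_force: 41.1
```

>>> {"name": "arm_command", "arguments": {
  "motion": [
    {"offset":[0.12,0.08,-0.4],"delta_rot":[0,0,0]},
    {"offset":[0.12,0.08,-0.71],"delta_rot":[0,0,0]},
    {"offset":[0.12,0.08,-0.71],"delta_rot":[0,0,0]}
  ]
}}

```text
time_s: 5.5
position: [0.5814, -0.2603, 0.2026]
orientation: [[-0.334, 0.943, 0.008], [0.943, 0.334, -0.005], [-0.008, 0.006, -1.0]]
wrist_force: [-0.1, -0.4, -1.2]
finger_gap: 0.0418
finger_force: 41.2
```

>>> {"name": "arm_command", "arguments": {
  "motion": [
    {"offset":[0.25,0.1,0],"delta_rot":[0,0,0.07]},
    {"offset":[0.5,0.2,0],"delta_rot":[0,0,0.14]},
    {"offset":[0.83,0.3,0],"delta_rot":[0,0,0.24]},
    {"offset":[0.83,0.3,0],"delta_rot":[0,0,0.24]}
  ]
}}

```text
time_s: 5.9
position: [0.5786, -0.1666, 0.196]
orientation: [[0.039, 0.999, -0.002], [0.999, -0.039, 0.003], [0.003, -0.003, -1.0]]
wrist_force: [-0.5, 0.2, -1.4]
finger_gap: 0.0417
finger_force: 41.1
```

>>> {"name": "arm_command", "arguments": {
  "motion": [
    {"offset":[0.3,0,0],"delta_rot":[0,0,0.08]},
    {"offset":[0.6,0,0],"delta_rot":[0,0,0.16]},
    {"offset":[0.88,-0.02,0],"delta_rot":[0,0,0.24]},
    {"offset":[0.88,-0.02,0],"delta_rot":[0,0,0.24]}
  ]
}}

```text
time_s: 6.3
position: [0.5801, -0.0799, 0.1963]
orientation: [[0.402, 0.916, -0.002], [0.916, -0.402, 0.002], [0.001, -0.002, -1.0]]
wrist_force: [-1.0, 0.8, -1.1]
finger_gap: 0.0416
finger_force: 41.1
```

>>> {"name": "arm_command", "arguments": {
  "motion": [
    {"offset":[0.27,-0.11,0],"delta_rot":[0,0,0.08]},
    {"offset":[0.54,-0.23,0],"delta_rot":[0,0,0.16]},
    {"offset":[0.81,-0.35,0],"delta_rot":[0,0,0.24]},
    {"offset":[0.81,-0.35,0],"delta_rot":[0,0,0.24]}
  ]
}}

```text
time_s: 6.7
position: [0.581, 0.0077, 0.1965]
orientation: [[0.71, 0.704, -0.001], [0.704, -0.71, 0.001], [0.0, -0.002, -1.0]]
wrist_force: [0.2, -0.4, -0.8]
finger_gap: 0.0417
finger_force: 41.1
```

>>> {"name": "arm_command", "arguments": {
  "motion": [
    {"offset":[0.2,-0.2,0],"delta_rot":[0,0,0.08]},
    {"offset":[0.4,-0.4,0],"delta_rot":[0,0,0.16]},
    {"offset":[0.62,-0.62,0],"delta_rot":[0,0,0.24]},
    {"offset":[0.62,-0.62,0],"delta_rot":[0,0,0.24]}
  ]
}}

```text
time_s: 7.1
position: [0.5818, 0.0949, 0.1966]
orientation: [[0.919, 0.394, -0.001], [0.394, -0.919, 0.001], [-0.0, -0.001, -1.0]]
wrist_force: [0.1, 0.6, -0.8]
finger_gap: 0.0411
finger_force: 41.2
```

>>> {"name": "arm_command", "arguments": {
  "motion": [
    {"offset":[0.12,-0.27,0],"delta_rot":[0,0,0.08]},
    {"offset":[0.24,-0.54,0],"delta_rot":[0,0,0.16]},
    {"offset":[0.35,-0.81,0],"delta_rot":[0,0,0.24]},
    {"offset":[0.35,-0.81,0],"delta_rot":[0,0,0.24]},
    {"offset":[0.35,-0.81,0],"delta_rot":[0,0,0.24]},
    {"offset":[0.35,-0.81,0],"delta_rot":[0,0,0.24]}
  ]
}}

```text
time_s: 7.7
position: [0.5828, 0.1794, 0.1969]
orientation: [[1.0, 0.027, -0.0], [0.027, -1.0, -0.001], [-0.0, 0.001, -1.0]]
wrist_force: [-0.4, 0.3, -1.6]
finger_gap: 0.0413
finger_force: 41.3
```

```bash
cat > look.py <<'E'
import sys
from h import *
im,d,c=grab('wrist',sys.argv[1]);X=cloud(d,c);s=bot.sense();print(s['time_s'],s['position'],yaw(s['orientation']),s['finger_gap'])
z=X[...,2]
rects(X,(z>.012)&(z<.024),'rim')
rects(X,(z>.002)&(z<.010)&(X[...,0]>.37)&(X[...,0]<.72)&(X[...,1]>.05)&(X[...,1]<.33),'floor')
rects(X,(z>.04)&(z<.075),'tall',800)
rects(X,(z>.16),'held')
E
python3 look.py w2.png
```

```text
7.75 [0.58274316 0.17948186 0.19700646] 1.5121299870773097 0.04151264165354615
rim [  174    66   282   243 18322] c [556.6 179.7] size [254.9 253.1] ang 1.9 z 0.0178
rim [583  66  39  59 556] c [666.6 -77.9] size [21.9 51.5] ang 89.5 z 0.0182
rim [526 171  66 101 851] c [544.6 -55. ] size [ 32.4 114.6] ang 72.0 z 0.0191
rim [   0  196  177   62 4618] c [514.3 417.3] size [181.4  42.4] ang 78.1 z 0.0178
rim [   0  283   36  117 1099] c [365.8 528.5] size [168.4   4.5] ang 0.1 z 0.0175
rim [ 515  312   65   54 1473] c [400.  -97.8] size [68.3 54.3] ang 55.0 z 0.0224
floor [371  87  57 120 745] c [609.5 100.8] size [118.5  48.6] ang 1.7 z 0.0059
floor [202  88  60 120 870] c [604.  262.6] size [118.5  48.7] ang 2.2 z 0.0059
floor [ 288   88   54   43 2252] c [645.8 182.9] size [39.4 50.2] ang 1.7 z 0.0059
floor [ 218  232   46   62 1557] c [477.6 259. ] size [77.5 48.3] ang 0.9 z 0.0058
tall [ 607   65   33   63 1572] c [663.5 -78.8] size [51.4 23.7] ang 11.4 z 0.0522
tall [ 383  101   51   31 1495] c [644.6 102.9] size [24.8 40.5] ang 1.9 z 0.0515
tall [ 194  105   60  114 5758] c [599.5 261.1] size [99.4 42.8] ang 1.5 z 0.0556
tall [ 377  135   60   85 4396] c [591.5 101.4] size [72.8 42.1] ang 1.6 z 0.0607
tall [ 561  186   51   27 1203] c [573.8 -72.1] size [25.7 41.2] ang 0.4 z 0.0455
tall [ 541  215   73   75 4001] c [521.1 -72.1] size [73.6 43.9] ang 0.1 z 0.0546
tall [379 250  41  45 870] c [502.6  88.1] size [55.1 28.9] ang 40.7 z 0.0512
held [   43   130   550   270 60327] c [590.4 177.5] size [100.  100.6] ang 48.5 z 0.249
```

View pics/w2.png

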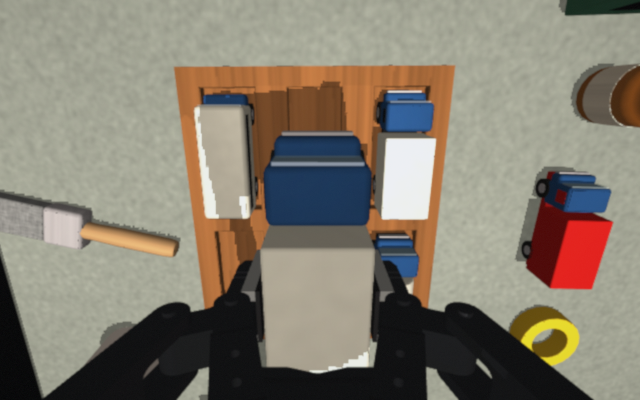

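```bash
cat > held.py <<'E'
from h import *
zf=np.load('wrist.npz');im=zf['im'].astype(int);c=dict(K=zf['K'],position=zf['p'],attitude=zf['R'])
X=cloud(zf['d'],c);s=bot.sense();z=X[...,2];tz=s['position'][2]
h=z-tz
box=(h>.028)&(h<.042)&(im.min(-1)>110)
blue=(h>.0)&(im[...,2]>im[...,0]+35)
rects(X,box,'box');rects(X,blue&(h>.02),'cab')
P=X[box];A=np.c_[P[:,:2]-P[:,:2].mean(0),np.ones(len(P))];print('box plane',np.linalg.lstsq(A,P[:,2],rcond=None)[0],'top above tcp',(np.median(h[box])))
y=yaw(s['orientation']);t=np.radians(y);R=np.array([[np.cos(t),np.sin(t)],[np.sin(t),-np.cos(t)]])
for n,m in(('box',box),('cab',blue)):
    q=(X[m][:,:2]-s['position'][:2])@R; print(n,'tool x range',np.percentile(q[:,0],[1,99]),'tool y range',np.percentile(q[:,1],[1,99]),'z',np.percentile(h[m],[1,99]))
E
python3 held.py
```

```text
box [  261   248   114   125 12929] c [580.  178.9] size [56.8 42. ] ang 1.7 z 0.2306
cab [ 265  166  106   59 5969] c [637.2 180.7] size [47.9 38.9] ang 1.2 z 0.2216
box plane [ 0.00295965 -0.00079347  0.23060766] top above tcp 0.03357870915283227
box tool x range [-0.02823613  0.02496837] tool y range [-0.01988558  0.02055344] z [0.0322742  0.03499366]
cab tool x range [0.03104576 0.0612323 ] tool y range [-0.01842121  0.01894794] z [0.00414713 0.02618515]
```

>>> {"name": "arm_command", "arguments": {
  "motion": [
    {"offset":[0.17,-0.02,0.3],"delta_rot":[0,0,-0.002]},
    {"offset":[0.17,-0.02,0.6],"delta_rot":[0,0,-0.002]},
    {"offset":[0.17,-0.02,0.9],"delta_rot":[0,0,-0.002]},
    {"offset":[0.17,-0.02,1],"delta_rot":[0,0,-0.002]},
    {"offset":[0.17,-0.02,1],"delta_rot":[0,0,-0.002]},
    {"offset":[0.17,-0.02,1],"delta_rot":[0,0,-0.002]}
  ]
}}

```text
time_s: 8.35
position: [0.6004, 0.1832, 0.0986]
orientation: [[1.0, 0.029, 0.002], [0.029, -1.0, 0.0], [0.002, -0.0, -1.0]]
wrist_force: [1.0, 1.5, -0.3]
finger_gap: 0.0411
finger_force: 41.3
```

```bash
python3 -c "
from h import *
plan((.5998,.182,.05,1.7))"; sed -i 's/rects(X,(z>.16)/rects(X,(z>.16)\&(z<.001)/' look.py; python3 look.py w3.png; python3 held.py
```

```text
(0.5998, 0.182, 0.05, 1.7) rows 2 off [-0.006  0.011  0.486] rz -0.001
8.4 [0.60077112 0.18338062 0.0992056 ] 1.64353785400622 0.041634374528482614
rim [  120    84   399   226 24724] c [601.  181.5] size [166.6 253.4] ang 1.8 z 0.0178
rim [ 597  231   43  124 1576] c [537.1 -57.4] size [103.2  15.7] ang 0.1 z 0.0184
rim [   0  275  135   59 3073] c [511. 378.] size [101.9  42. ] ang 83.7 z 0.0177
rim [178 375  24  25 306] c [434.1 287. ] size [18.6 26.4] ang 81.0 z 0.0175
floor [ 163  115   83  151 1555] c [604.9 263.2] size [115.3  48.1] ang 2.1 z 0.0058
floor [ 282  114   74   22 1266] c [658.5 183.5] size [14.2 50.3] ang 1.1 z 0.0059
floor [ 393  114   83  155 1410] c [609.  100.4] size [118.   48.1] ang 1.6 z 0.0059
tall [ 417  136   77   45 3202] c [644.7 103.4] size [25.1 40.2] ang 2.2 z 0.0515
tall [  143   141    90   158 11642] c [599.2 260.6] size [100.4  42.1] ang 1.5 z 0.0555
tall [ 405  183   93  119 9248] c [592.2 101.5] size [72.3 42.6] ang 1.8 z 0.0606
box [  260   248   115   125 12981] c [597.5 182.7] size [57.3 41.7] ang 1.7 z 0.1323
cab [ 265  166  106   59 5992] c [654.7 184.7] size [47.7 39. ] ang 2.2 z 0.1234
box plane [0.00518285 0.00113996 0.13230453] top above tcp 0.03307471004588915
box tool x range [-0.02869618  0.0244723 ] tool y range [-0.01970883  0.02082398] z [0.03178141 0.03451953]
cab tool x range [0.03065413 0.06086548] tool y range [-0.01819849  0.01923514] z [0.00382726 0.02610963]
```

>>> {"name": "arm_command", "arguments": {
  "motion": [
    {"offset":[-0.005,0.012,0.2],"delta_rot":[0,0,0]},
    {"offset":[-0.005,0.012,0.4],"delta_rot":[0,0,0]},
    {"offset":[-0.005,0.012,0.5],"delta_rot":[0,0,0]},
    {"offset":[-0.005,0.012,0.5],"delta_rot":[0,0,0]},
    {"offset":[-0.005,0.012,0.5],"delta_rot":[0,0,0]}
  ]
}}

```text
time_s: 8.9
position: [0.5998, 0.1825, 0.0485]
orientation: [[1.0, 0.029, 0.002], [0.029, -1.0, 0.0], [0.002, -0.0, -1.0]]
wrist_force: [-0.3, -0.1, -1.1]
finger_gap: 0.0413
finger_force: 41.3
```

>>> {"name": "arm_command", "arguments": {
  "motion": [
    {"offset":[0,0,0.08],"delta_rot":[0,0,0]},
    {"offset":[0,0,0.14],"delta_rot":[0,0,0]},
    {"offset":[0,0,0.19],"delta_rot":[0,0,0]},
    {"offset":[0,0,0.19],"delta_rot":[0,0,0]},
    {"offset":[0,0,0.2],"delta_rot":[0,0,0]},
    {"offset":[0,0,0.2],"delta_rot":[0,0,0]}
  ]
}}

```text
time_s: 9.5
position: [0.599, 0.1824, 0.0273]
orientation: [[1.0, 0.029, -0.0], [0.029, -1.0, 0.0], [-0.0, -0.0, -1.0]]
wrist_force: [-1.4, 0.9, -1.3]
finger_gap: 0.0413
finger_force: 41.3
```

>>> {"name": "arm_command", "arguments": {
  "motion": [
    {"offset":[0,0,0.005],"delta_rot":[0,0,0]},
    {"offset":[0,0,0.005],"delta_rot":[0,0,0]},
    {"offset":[0,0,0.005],"delta_rot":[0,0,0]}
  ]
}}

```text
time_s: 9.8
position: [0.5991, 0.1824, 0.0271]
orientation: [[1.0, 0.029, 0.0], [0.029, -1.0, 0.0], [0.0, -0.0, -1.0]]
wrist_force: [-0.8, -0.3, 0.7]
finger_gap: 0.0418
finger_force: 41.6
```

>>> {"name": "arm_command", "arguments": {
  "motion": [
    {"offset":[0,0,0.005],"delta_rot":[0,0,0]},
    {"offset":[0,0,0.005],"delta_rot":[0,0,0]},
    {"offset":[0,0,0.005],"delta_rot":[0,0,0]}
  ]
}}

```text
time_s: 10.1
position: [0.5992, 0.1824, 0.0271]
orientation: [[1.0, 0.029, 0.001], [0.029, -1.0, 0.0], [0.001, -0.0, -1.0]]
wrist_force: [-1.4, -0.2, 4.9]
finger_gap: 0.0415
finger_force: 42.1
```

>>> {"name": "arm_command", "arguments": {
  "motion": [
    {"offset":[0,0,0],"delta_rot":[0,0,0]},
    {"offset":[0,0,0],"delta_rot":[0,0,0]},
    {"offset":[0,0,0],"delta_rot":[0,0,0]},
    {"offset":[0,0,0],"delta_rot":[0,0,0]}
  ],
  "claw": 0.32
}}

```text
time_s: 10.5
position: [0.5989, 0.1824, 0.0261]
orientation: [[1.0, 0.029, -0.0], [0.029, -1.0, -0.0], [-0.0, -0.0, -1.0]]
wrist_force: [0.1, 0.3, 0.1]
finger_gap: 0.0562
finger_force: 0.0
```

>>> {"name": "arm_command", "arguments": {
  "motion": [
    {"offset":[0,0,-0.1],"delta_rot":[0,0,0]},
    {"offset":[0,0,-0.3],"delta_rot":[0,0,0]},
    {"offset":[0,0,-0.65],"delta_rot":[0,0,0]},
    {"offset":[0,0,-1],"delta_rot":[0,0,0]},
    {"offset":[0,0,-1],"delta_rot":[0,0,0]}
  ]
}}

```text
time_s: 11.0
position: [0.6026, 0.1829, 0.133]
orientation: [[1.0, 0.029, 0.011], [0.029, -1.0, 0.001], [0.011, -0.001, -1.0]]
wrist_force: [0.4, -0.6, -0.1]
finger_gap: 0.0567
finger_force: 0.0
```

>>> {"name": "arm_command", "arguments": {
  "motion": [
    {"offset":[0,0,-0.4],"delta_rot":[0,0,0]},
    {"offset":[0,0,-0.8],"delta_rot":[0,0,0]},
    {"offset":[0,0,-0.9],"delta_rot":[0,0,0]},
    {"offset":[0,0,-0.9],"delta_rot":[0,0,0]}
  ]
}}

```text
time_s: 11.4
position: [0.6001, 0.1825, 0.2188]
orientation: [[1.0, 0.029, 0.005], [0.029, -1.0, 0.001], [0.005, -0.0, -1.0]]
wrist_force: [-0.6, -0.3, -0.9]
finger_gap: 0.0565
finger_force: 0.0
```

```bash
python3 look.py w4.png
python3 -c "
from h import *
plan((.52,-.28,.16,109))"
```

```text
11.45 [0.59896423 0.18239458 0.21658432] 1.646429219805149 0.05614406326342348
rim [553   0  87  41 483] c [738.6 -73. ] size [86.5 31. ] ang 70.0 z 0.0178
rim [  189    88   258   252 25182] c [535.5 179. ] size [297.2 252.9] ang 1.8 z 0.0178
rim [565  88  38  54 441] c [667.  -78.3] size [22.1 51.6] ang 88.1 z 0.0184
rim [515 184  58  94 716] c [544.3 -55.2] size [ 32.6 114.8] ang 72.0 z 0.0193
rim [   0  201  189  189 6246] c [428.1 429.6] size [203.4 255.7] ang 89.8 z 0.0177
rim [516 315  50  41 700] c [ 408.3 -105.2] size [67.1 32.1] ang 50.3 z 0.0224
floor [369 107  53 110 686] c [609.2 100.6] size [118.1  48.7] ang 1.8 z 0.006
floor [215 108  54 109 717] c [603.7 262.1] size [118.1  48.4] ang 2.5 z 0.0059
floor [294 108  49  71 518] c [627.9 182.2] size [74.1 50.2] ang 2.0 z 0.0059
floor [ 227  239   47   86 1844] c [459.5 257.1] size [115.7  48.6] ang 2.7 z 0.0058
floor [297 239  44  85 589] c [462.5 176.5] size [114.2  50.2] ang 2.0 z 0.0058
floor [364 239  46  85 522] c [464.4  95.5] size [114.   48.8] ang 1.9 z 0.0059
tall [ 576    0   64   37 1792] c [738.2 -61.6] size [6
[... 492 characters left out ...]
 [73.8 42.4] ang 1.8 z 0.0607
tall [ 545  198   47   25 1012] c [574.2 -72. ] size [24.9 41. ] ang 1.1 z 0.0456
tall [ 528  225   65   69 3398] c [521.2 -72.3] size [72.7 43.9] ang 0.4 z 0.0546
tall [300 258  39  27 961] c [497.4 177.1] size [30.2 40.4] ang 0.4 z 0.0513
tall [   0  295   32  105 1733] c [381.8 528.9] size [  4.6 148.2] ang 90.0 z 0.0501
(0.52, -0.28, 0.16, 109) rows 4 off [-0.184  0.92   0.113] rz -0.239
(0.52, -0.28, 0.16, 109) rows 4 off [-0.508  0.789  0.113] rz -0.239
(0.52, -0.28, 0.16, 109) rows 4 off [-0.762  0.548  0.113] rz -0.239
(0.52, -0.28, 0.16, 109) rows 4 off [-0.909  0.231  0.113] rz -0.239
(0.52, -0.28, 0.16, 109) rows 4 off [-0.931 -0.118  0.113] rz -0.239
```

View pics/w4.png

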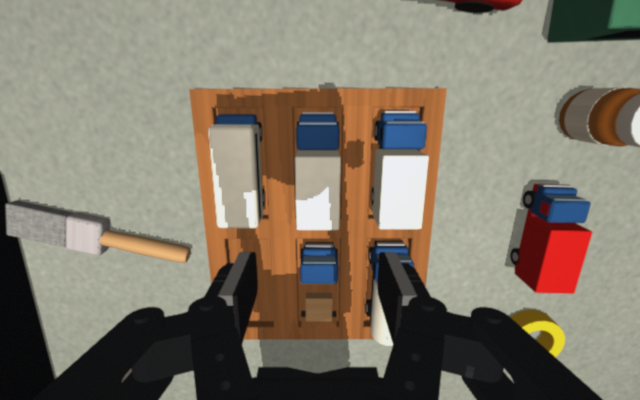

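```bash
python3 -c "
from h import *
plan((.495,-.288,.2,-71))"
```

```text
(0.495, -0.288, 0.2, -71) rows 3 off [-0.235  0.934  0.033] rz 0.161
(0.495, -0.288, 0.2, -71) rows 3 off [0.007 0.963 0.033] rz 0.161
(0.495, -0.288, 0.2, -71) rows 3 off [0.249 0.931 0.033] rz 0.161
(0.495, -0.288, 0.2, -71) rows 3 off [0.474 0.839 0.033] rz 0.161
(0.495, -0.288, 0.2, -71) rows 3 off [0.669 0.693 0.033] rz 0.161
```

>>> {"name": "arm_command", "arguments": {
  "motion": [
    {"offset":[-0.12,0.47,0.02],"delta_rot":[0,0,0.08]},
    {"offset":[-0.235,0.934,0.03],"delta_rot":[0,0,0.161]},
    {"offset":[-0.235,0.934,0.03],"delta_rot":[0,0,0.161]}
  ],
  "claw": 0.4
}}

```text
time_s: 11.75
position: [0.5758, 0.0836, 0.2105]
orientation: [[0.973, -0.23, -0.006], [-0.23, -0.973, -0.002], [-0.005, 0.003, -1.0]]
wrist_force: [-0.0, 0.3, -0.9]
finger_gap: 0.0604
finger_force: 0.0
```

>>> {"name": "arm_command", "arguments": {
  "motion": [
    {"offset":[0,0.48,0.02],"delta_rot":[0,0,0.08]},
    {"offset":[0.01,0.963,0.03],"delta_rot":[0,0,0.161]},
    {"offset":[0.01,0.963,0.03],"delta_rot":[0,0,0.161]}
  ]
}}

```text
time_s: 12.05
position: [0.5559, -0.0103, 0.208]
orientation: [[0.885, -0.466, -0.005], [-0.466, -0.885, -0.001], [-0.003, 0.003, -1.0]]
wrist_force: [-0.7, 0.3, -0.5]
finger_gap: 0.0599
finger_force: 0.0
```

>>> {"name": "arm_command", "arguments": {
  "motion": [
    {"offset":[0.12,0.46,0.02],"delta_rot":[0,0,0.08]},
    {"offset":[0.25,0.93,0.03],"delta_rot":[0,0,0.161]},
    {"offset":[0.25,0.93,0.03],"delta_rot":[0,0,0.161]}
  ]
}}

```text
time_s: 12.35
position: [0.5357, -0.104, 0.2053]
orientation: [[0.741, -0.672, -0.003], [-0.672, -0.741, -0.001], [-0.002, 0.003, -1.0]]
wrist_force: [0.8, 0.5, 0.9]
finger_gap: 0.0602
finger_force: 0.0
```

>>> {"name": "arm_command", "arguments": {
  "motion": [
    {"offset":[0.24,0.42,0.02],"delta_rot":[0,0,0.08]},
    {"offset":[0.474,0.84,0.03],"delta_rot":[0,0,0.161]},
    {"offset":[0.474,0.84,0.03],"delta_rot":[0,0,0.161]}
  ]
}}

```text
time_s: 12.65
position: [0.5154, -0.1979, 0.2025]
orientation: [[0.55, -0.835, -0.003], [-0.835, -0.55, -0.0], [-0.001, 0.002, -1.0]]
wrist_force: [-0.1, 0.8, -0.2]
finger_gap: 0.0595
finger_force: 0.0
```

>>> {"name": "arm_command", "arguments": {
  "motion": [
    {"offset":[0.33,0.35,0.02],"delta_rot":[0,0,0.08]},
    {"offset":[0.67,0.69,0.03],"delta_rot":[0,0,0.161]},
    {"offset":[0.67,0.69,0.03],"delta_rot":[0,0,0.161]},
    {"offset":[0.67,0.69,0.03],"delta_rot":[0,0,0.161]}
  ]
}}

```text
time_s: 13.05
position: [0.4961, -0.2874, 0.1998]
orientation: [[0.33, -0.944, -0.002], [-0.944, -0.33, 0.003], [-0.003, 0.001, -1.0]]
wrist_force: [-0.4, 0.5, 0.1]
finger_gap: 0.0599
finger_force: 0.0
```

```bash
python3 look.py w5.png | grep -v floor
```

```text
13.1 [ 0.49633601 -0.28652728  0.20006693] -70.67684324827756 0.0593433536720869
rim [  6   0  17  46 544] c [ 789.6 -328.8] size [38.6  4.2] ang 89.6 z 0.0181
rim [  187    93   265   144 18288] c [ 496.9 -293.9] size [243.1 142.5] ang 19.0 z 0.0218
rim [   0  152   60  159 1417] c [ 741.1 -131.5] size [ 52.7 178.9] ang 20.9 z 0.0179
rim [498 179  76  56 450] c [ 288.7 -337.9] size [82.5 34. ] ang 63.8 z 0.0196
rim [ 96 263  47  37 369] c [ 658.5 -108. ] size [22.8 51.8] ang 64.5 z 0.0183
rim [ 317  325   57   47 1289] c [396.6 -99.6] size [67.2 55.6] ang 29.4 z 0.0227
rim [  7 334  21  66 345] c [760.9  61.9] size [104.9  12.3] ang 89.8 z 0.0199
tall [ 297  123   47   31 1395] c [ 507.  -326.5] size [40.1 25.4] ang 18.6 z 0.0535
tall [ 296  155   49   84 3894] c [ 490.  -276.2] size [41.5 73.7] ang 18.5 z 0.0627
tall [   0  164   39  180 5636] c [ 739.8 -126.5] size [ 32.5 172.8] ang 12.7 z 0.0599
tall [ 510  179  115   71 5113] c [ 261.2 -338.7] size [103.7  43.2] ang 36.6 z 0.0542
tall [  68  276   61   56 1630] c [ 660.1 -101.9] size [34.7 52.2] ang 58.4 z 0.0571
```

View pics/w5.png

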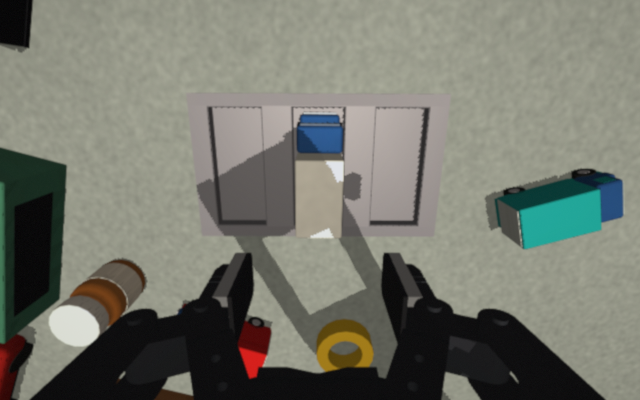

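```bash
python3 -c "
from h import *
plan((.4942,-.2868,.105,-71.2))"
```

```text
(0.4942, -0.2868, 0.105, -71.2) rows 3 off [-0.004  0.021  0.951] rz 0.006
```

>>> {"name": "arm_command", "arguments": {
  "motion": [
    {"offset":[0,0.02,0.4],"delta_rot":[0,0,0.006]},
    {"offset":[0,0.02,0.8],"delta_rot":[0,0,0.006]},
    {"offset":[0,0.02,0.95],"delta_rot":[0,0,0.006]},
    {"offset":[0,0.02,0.95],"delta_rot":[0,0,0.006]},
    {"offset":[0,0.02,0.95],"delta_rot":[0,0,0.006]}
  ]
}}

```text
time_s: 13.6
position: [0.4951, -0.2873, 0.1066]
orientation: [[0.323, -0.947, 0.0], [-0.947, -0.323, 0.0], [-0.0, -0.0, -1.0]]
wrist_force: [-0.1, -0.8, -0.3]
finger_gap: 0.0598
finger_force: 0.0
```

>>> {"name": "arm_command", "arguments": {
  "motion": [
    {"offset":[0,0.01,0.3],"delta_rot":[0,0,0]},
    {"offset":[0,0.01,0.55],"delta_rot":[0,0,0]},
    {"offset":[0,0.01,0.7],"delta_rot":[0,0,0]},
    {"offset":[0,0.01,0.78],"delta_rot":[0,0,0]},
    {"offset":[0,0.01,0.78],"delta_rot":[0,0,0]},
    {"offset":[0,0.01,0.78],"delta_rot":[0,0,0]}
  ]
}}

```text
time_s: 14.2
position: [0.4944, -0.2895, 0.0297]
orientation: [[0.32, -0.947, 0.002], [-0.947, -0.32, -0.002], [0.002, -0.001, -1.0]]
wrist_force: [0.8, -0.0, 0.4]
finger_gap: 0.0597
finger_force: 0.0
```

>>> {"name": "arm_command", "arguments": {
  "motion": [
    {"offset":[0,0,0],"delta_rot":[0,0,0]},
    {"offset":[0,0,0],"delta_rot":[0,0,0]},
    {"offset":[0,0,0],"delta_rot":[0,0,0]},
    {"offset":[0,0,0],"delta_rot":[0,0,0]},
    {"offset":[0,0,0],"delta_rot":[0,0,0]},
    {"offset":[0,0,0],"delta_rot":[0,0,0]}
  ],
  "claw": -0.3,
  "newtons": 40
}}

```text
time_s: 14.8
position: [0.4944, -0.2898, 0.0298]
orientation: [[0.32, -0.947, 0.002], [-0.947, -0.32, -0.002], [0.002, -0.002, -1.0]]
wrist_force: [1.0, 1.2, 5.8]
finger_gap: 0.0413
finger_force: 41.7
```

>>> {"name": "arm_command", "arguments": {
  "motion": [
    {"offset":[0,0,-0.2],"delta_rot":[0,0,0]},
    {"offset":[0,0,-0.4],"delta_rot":[0,0,0]},
    {"offset":[0,0,-0.7],"delta_rot":[0,0,0]},
    {"offset":[0,0,-1],"delta_rot":[0,0,0]},
    {"offset":[0,0,-1],"delta_rot":[0,0,0]}
  ]
}}

```text
time_s: 15.3
position: [0.4956, -0.2909, 0.1328]
orientation: [[0.32, -0.947, 0.006], [-0.947, -0.32, -0.006], [0.007, -0.004, -1.0]]
wrist_force: [0.6, -1.2, -0.9]
finger_gap: 0.0414
finger_force: 41.2
```

```bash
python3 -c "
from h import *
s=bot.sense();p=s['position'];y=yaw(s['orientation']);print(p,y,s['finger_gap'])
plan((.50,-.27,.2,y),(.455,.257,.2,1.8))"
```

```text
[ 0.49555444 -0.29092354  0.13282329] -71.34006711083097 0.04140000090029411
(0.5, -0.27, 0.2, np.float64(-71.34006711083097)) rows 3 off [-0.184 -0.109 -0.672] rz -0.0
(0.455, 0.257, 0.2, 1.8) rows 3 off [-0.856 -0.21  -0.   ] rz -0.135
(0.455, 0.257, 0.2, 1.8) rows 3 off [-0.793 -0.386 -0.   ] rz -0.135
(0.455, 0.257, 0.2, 1.8) rows 3 off [-0.693 -0.545 -0.   ] rz -0.135
(0.455, 0.257, 0.2, 1.8) rows 3 off [-0.563 -0.679 -0.   ] rz -0.135
(0.455, 0.257, 0.2, 1.8) rows 3 off [-0.407 -0.782 -0.   ] rz -0.135
(0.455, 0.257, 0.2, 1.8) rows 3 off [-0.232 -0.85  -0.   ] rz -0.135
```

>>> {"name": "arm_command", "arguments": {
  "motion": [
    {"offset":[-0.18,-0.11,-0.35],"delta_rot":[0,0,0]},
    {"offset":[-0.18,-0.11,-0.67],"delta_rot":[0,0,0]},
    {"offset":[-0.18,-0.11,-0.67],"delta_rot":[0,0,0]}
  ]
}}

```text
time_s: 15.6
position: [0.5, -0.2695, 0.1992]
orientation: [[0.321, -0.947, 0.006], [-0.947, -0.321, -0.005], [0.006, -0.004, -1.0]]
wrist_force: [1.8, -1.5, -1.5]
finger_gap: 0.0415
finger_force: 41.4
```

>>> {"name": "arm_command", "arguments": {
  "motion": [
    {"offset":[-0.28,-0.07,0],"delta_rot":[0,0,-0.045]},
    {"offset":[-0.57,-0.14,0],"delta_rot":[0,0,-0.09]},
    {"offset":[-0.856,-0.21,0],"delta_rot":[0,0,-0.135]},
    {"offset":[-0.856,-0.21,0],"delta_rot":[0,0,-0.135]}
  ]
}}

```text
time_s: 16.0
position: [0.489, -0.1769, 0.1935]
orientation: [[0.516, -0.857, -0.003], [-0.857, -0.516, 0.003], [-0.005, 0.001, -1.0]]
wrist_force: [0.3, -1.3, -0.8]
finger_gap: 0.0416
finger_force: 41.4
```

>>> {"name": "arm_command", "arguments": {
  "motion": [
    {"offset":[-0.26,-0.13,0],"delta_rot":[0,0,-0.045]},
    {"offset":[-0.53,-0.26,0],"delta_rot":[0,0,-0.09]},
    {"offset":[-0.793,-0.386,0],"delta_rot":[0,0,-0.135]},
    {"offset":[-0.793,-0.386,0],"delta_rot":[0,0,-0.135]}
  ]
}}

```text
time_s: 16.4
position: [0.4818, -0.0901, 0.1939]
orientation: [[0.684, -0.73, -0.003], [-0.73, -0.684, 0.002], [-0.003, 0.0, -1.0]]
wrist_force: [-0.4, -1.1, -1.6]
finger_gap: 0.0415
finger_force: 41.4
```

>>> {"name": "arm_command", "arguments": {
  "motion": [
    {"offset":[-0.23,-0.18,0],"delta_rot":[0,0,-0.045]},
    {"offset":[-0.46,-0.36,0],"delta_rot":[0,0,-0.09]},
    {"offset":[-0.693,-0.545,0],"delta_rot":[0,0,-0.135]},
    {"offset":[-0.693,-0.545,0],"delta_rot":[0,0,-0.135]}
  ]
}}

```text
time_s: 16.8
position: [0.475, -0.003, 0.1942]
orientation: [[0.822, -0.57, -0.002], [-0.57, -0.822, 0.001], [-0.002, -0.0, -1.0]]
wrist_force: [0.4, 0.2, -2.0]
finger_gap: 0.0413
finger_force: 41.5
```

>>> {"name": "arm_command", "arguments": {
  "motion": [
    {"offset":[-0.19,-0.23,0],"delta_rot":[0,0,-0.045]},
    {"offset":[-0.38,-0.45,0],"delta_rot":[0,0,-0.09]},
    {"offset":[-0.563,-0.68,0],"delta_rot":[0,0,-0.135]},
    {"offset":[-0.563,-0.68,0],"delta_rot":[0,0,-0.135]}
  ]
}}

```text
time_s: 17.2
position: [0.4683, 0.0845, 0.1945]
orientation: [[0.923, -0.385, -0.001], [-0.385, -0.923, 0.001], [-0.001, -0.0, -1.0]]
wrist_force: [-0.4, 0.2, -2.1]
finger_gap: 0.0411
finger_force: 41.7
```

>>> {"name": "arm_command", "arguments": {
  "motion": [
    {"offset":[-0.14,-0.26,0],"delta_rot":[0,0,-0.045]},
    {"offset":[-0.27,-0.52,0],"delta_rot":[0,0,-0.09]},
    {"offset":[-0.407,-0.782,0],"delta_rot":[0,0,-0.135]},
    {"offset":[-0.407,-0.782,0],"delta_rot":[0,0,-0.135]}
  ]
}}

```text
time_s: 17.6
position: [0.4615, 0.1721, 0.1946]
orientation: [[0.983, -0.182, -0.001], [-0.182, -0.983, 0.0], [-0.001, -0.0, -1.0]]
wrist_force: [-0.3, 0.1, -0.8]
finger_gap: 0.0413
finger_force: 41.9
```

>>> {"name": "arm_command", "arguments": {
  "motion": [
    {"offset":[-0.08,-0.28,0],"delta_rot":[0,0,-0.045]},
    {"offset":[-0.16,-0.56,0],"delta_rot":[0,0,-0.09]},
    {"offset":[-0.232,-0.85,0],"delta_rot":[0,0,-0.135]},
    {"offset":[-0.232,-0.85,0],"delta_rot":[0,0,-0.135]},
    {"offset":[-0.232,-0.85,0],"delta_rot":[0,0,-0.135]},
    {"offset":[-0.232,-0.85,0],"delta_rot":[0,0,-0.135]}
  ]
}}

```text
time_s: 18.2
position: [0.4546, 0.2571, 0.1948]
orientation: [[1.0, 0.024, -0.001], [0.024, -1.0, -0.001], [-0.001, 0.001, -1.0]]
wrist_force: [0.3, -0.2, -1.4]
finger_gap: 0.0417
finger_force: 42.0
```

```bash
python3 look.py w6.png; python3 held.py
```

```text
18.25 [0.45450456 0.25718238 0.19499891] 1.4041692998432762 0.041454847489430124
rim [  261     0   287   241 24620] c [499.2 177.4] size [222.5 254.3] ang 1.8 z 0.0179
rim [    0    16   244   329 10597] c [421.9 429.9] size [336.9 205.5] ang 0.7 z 0.0178
rim [613 213  27  59 853] c [389.8 -73.5] size [61.7 27.3] ang 18.6 z 0.0213
rim [156 236  65  48 414] c [366.1 383.7] size [73.2 29.5] ang 52.9 z 0.0178
floor [289   0  56  79 373] c [578.  260.8] size [64.1 50.2] ang 1.8 z 0.0059
floor [378   0  53  78 529] c [580.7 179.7] size [63.7 49. ] ang 1.7 z 0.006
floor [466   0  53  78 612] c [583.2  99. ] size [63.3 47.7] ang 2.4 z 0.006
floor [453 105  60  87 604] c [483.7  95.6] size [85.  46.4] ang 1.6 z 0.006
floor [ 290  106   53   32 1641] c [506.2 258.4] size [29.5 50.2] ang 1.6 z 0.0059
floor [371 106  57 117 840] c [464.5 175.9] size [117.6  48.6] ang 1.9 z 0.0059
tall [ 288    0   56   74 3936] c [573.9 260.8] size [50.6 42.1] ang 1.4 z 0.0557
tall [ 387    0   66   73 4335] c [577.7 181.8] size [52.4 42.2] ang 1.5 z 0.0608
tall [ 484    0   79   71 4773] c [580.5 101.5] size 
[... 282 characters left out ...]
[ 465  152   55   82 3563] c [451.3  98.4] size [71.6 37.2] ang 1.6 z 0.0562
tall [ 131  248   82   62 1661] c [364.1 384.7] size [75.1 34.7] ang 51.6 z 0.0588
tall [122 279  39  45 997] c [340.9 426.4] size [47.9 11.5] ang 13.6 z 0.0588
box [  261   254   113   119 12202] c [450.  256.7] size [55.  41.8] ang 1.9 z 0.2278
cab [ 265  173  104   58 5791] c [507.6 258.2] size [50.9 38.9] ang 0.9 z 0.2186
box plane [-0.00142952 -0.00164514  0.22780788] top above tcp 0.03278216659194408
box tool x range [-0.0290223   0.02227722] tool y range [-0.01991658  0.02056966] z [0.03148345 0.03423011]
cab tool x range [0.02836804 0.05831029] tool y range [-0.01846363  0.01876563] z [0.00331035 0.02513881]
```

View pics/w6.png

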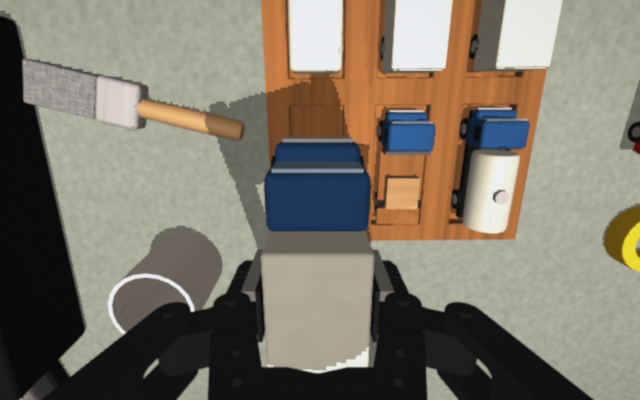

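>>> {"name": "arm_command", "arguments": {
  "motion": [
    {"offset":[0.03,0,0.3],"delta_rot":[0,0,0]},
    {"offset":[0.03,0,0.6],"delta_rot":[0,0,0]},
    {"offset":[0.03,0,0.9],"delta_rot":[0,0,0]},
    {"offset":[0.03,0,1],"delta_rot":[0,0,0]},
    {"offset":[0.03,0,1],"delta_rot":[0,0,0]},
    {"offset":[0.03,0,1],"delta_rot":[0,0,0]}
  ]
}}

```text
time_s: 18.85
position: [0.4581, 0.2586, 0.0964]
orientation: [[1.0, 0.026, 0.002], [0.026, -1.0, 0.0], [0.002, -0.0, -1.0]]
wrist_force: [0.5, -0.2, -1.3]
finger_gap: 0.0416
finger_force: 41.8
```

>>> {"name": "arm_command", "arguments": {
  "motion": [
    {"offset":[0,0,0.2],"delta_rot":[0,0,0]},
    {"offset":[0,0,0.4],"delta_rot":[0,0,0]},
    {"offset":[0,0,0.45],"delta_rot":[0,0,0]},
    {"offset":[0,0,0.45],"delta_rot":[0,0,0]},
    {"offset":[0,0,0.45],"delta_rot":[0,0,0]}
  ]
}}

```text
time_s: 19.35
position: [0.4581, 0.2592, 0.0517]
orientation: [[1.0, 0.027, 0.002], [0.027, -1.0, 0.001], [0.002, -0.001, -1.0]]
wrist_force: [0.4, 0.8, -1.1]
finger_gap: 0.0418
finger_force: 41.9
```

```bash
python3 look.py w7.png|grep -v tall; python3 held.py
```

```text
19.4 [0.45818632 0.25915236 0.05175089] 1.5569499903074178 0.0415661714661374
rim [  221     0   419   341 54916] c [483.5 195.9] size [194.2 217.1] ang 1.9 z 0.0178
rim [438   0  13  65 420] c [566.  201.9] size [29.3  2.4] ang 5.1 z 0.0191
rim [   0   84  194   98 7017] c [507.4 377.6] size [100.1  42. ] ang 80.0 z 0.0178
rim [426 132  83  58 479] c [512.2 187.1] size [19.8 46.3] ang 42.3 z 0.0192
rim [416 192  25 109 449] c [454.  196.9] size [ 5.6 67.6] ang 87.1 z 0.0207
rim [ 53 330  72  24 664] c [381.7 404.6] size [ 7.3 42.2] ang 10.7 z 0.018
floor [ 431    0   94   74 1181] c [566.  178.7] size [34.3 47.9] ang 1.4 z 0.0059
floor [592  40  48  33 714] c [559.4 104.6] size [15.7 26.8] ang 1.7 z 0.0059
floor [271  58  99  17 911] c [549.7 260.1] size [ 7.8 50.3] ang 1.1 z 0.0058
floor [ 411  123  105  175 2214] c [467.9 175.4] size [111.2  47.5] ang 1.8 z 0.0059
floor [576 122  64  24 558] c [520.6  98.9] size [12.2 35.7] ang 6.0 z 0.0059
floor [ 274  124   93   39 1492] c [510.1 258.7] size [20.9 50.3] ang 1.7 z 0.0059
floor [549 179  27  82 679] c [467.  111.2] size [52.8  6.9] ang 2.1 z 0.0059
box [  261   254   113   119 12179] c [453.6 258.7] size [54.6 42. ] ang 1.9 z 0.0846
cab [ 265  173  105   58 5808] c [510.9 260.4] size [50.6 39.2] ang 1.4 z 0.0755
box plane [ 0.00103086 -0.00126613  0.08467306] top above tcp 0.03289585917457759
box tool x range [-0.02902057  0.02202567] tool y range [-0.01989486  0.02054154] z [0.03158975 0.03431413]
cab tool x range [0.02820948 0.05821335] tool y range [-0.0183116   0.09865438] z [3.32379134e-05 2.53994191e-02]
```

>>> {"name": "arm_command", "arguments": {
  "motion": [
    {"offset":[-0.008,0.018,0],"delta_rot":[0,0,0]},
    {"offset":[-0.008,0.018,0.08],"delta_rot":[0,0,0]},
    {"offset":[-0.008,0.018,0.15],"delta_rot":[0,0,0]},
    {"offset":[-0.008,0.018,0.2],"delta_rot":[0,0,0]},
    {"offset":[-0.008,0.018,0.22],"delta_rot":[0,0,0]},
    {"offset":[-0.008,0.018,0.22],"delta_rot":[0,0,0]}
  ]
}}

```text
time_s: 20.0
position: [0.456, 0.2569, 0.0281]
orientation: [[1.0, 0.027, -0.001], [0.027, -1.0, -0.0], [-0.001, 0.0, -1.0]]
wrist_force: [0.1, -0.1, -1.9]
finger_gap: 0.0413
finger_force: 41.9
```

>>> {"name": "arm_command", "arguments": {
  "motion": [
    {"offset":[0,0,0.005],"delta_rot":[0,0,0]},
    {"offset":[0,0,0.005],"delta_rot":[0,0,0]},
    {"offset":[0,0,0.005],"delta_rot":[0,0,0]}
  ]
}}

```text
time_s: 20.3
position: [0.4562, 0.257, 0.0279]
orientation: [[1.0, 0.027, -0.0], [0.027, -1.0, -0.0], [-0.0, 0.0, -1.0]]
wrist_force: [-2.7, 0.1, 2.4]
finger_gap: 0.0416
finger_force: 42.3
```

>>> {"name": "arm_command", "arguments": {
  "motion": [
    {"offset":[0,0,0.003],"delta_rot":[0,0,0]},
    {"offset":[0,0,0.003],"delta_rot":[0,0,0]},
    {"offset":[0,0,0.003],"delta_rot":[0,0,0]}
  ]
}}

```text
time_s: 20.6
position: [0.4562, 0.257, 0.0278]
orientation: [[1.0, 0.027, -0.0], [0.027, -1.0, -0.0], [-0.0, 0.0, -1.0]]
wrist_force: [-3.4, -1.0, 5.6]
finger_gap: 0.0415
finger_force: 42.8
```

>>> {"name": "arm_command", "arguments": {
  "motion": [
    {"offset":[0,0,0],"delta_rot":[0,0,0]},
    {"offset":[0,0,0],"delta_rot":[0,0,0]},
    {"offset":[0,0,0],"delta_rot":[0,0,0]},
    {"offset":[0,0,0],"delta_rot":[0,0,0]}
  ],
  "claw": 0.32
}}

```text
time_s: 21.0
position: [0.4564, 0.257, 0.0274]
orientation: [[1.0, 0.027, 0.0], [0.027, -1.0, 0.0], [0.0, -0.0, -1.0]]
wrist_force: [0.4, 0.3, -0.3]
finger_gap: 0.0561
finger_force: 0.0
```

>>> {"name": "arm_command", "arguments": {
  "motion": [
    {"offset":[0,0,-0.1],"delta_rot":[0,0,0]},
    {"offset":[0,0,-0.3],"delta_rot":[0,0,0]},
    {"offset":[0,0,-0.65],"delta_rot":[0,0,0]},
    {"offset":[0,0,-1],"delta_rot":[0,0,0]},
    {"offset":[0,0,-1],"delta_rot":[0,0,0]}
  ]
}}

```text
time_s: 21.5
position: [0.4597, 0.2582, 0.1331]
orientation: [[1.0, 0.027, 0.01], [0.027, -1.0, 0.003], [0.01, -0.003, -1.0]]
wrist_force: [0.1, 0.0, 0.4]
finger_gap: 0.0561
finger_force: 0.0
```

>>> {"name": "arm_command", "arguments": {
  "motion": [
    {"offset":[0,0,-0.4],"delta_rot":[0,0,0]},
    {"offset":[0,0,-0.8],"delta_rot":[0,0,0]},
    {"offset":[0,0,-0.9],"delta_rot":[0,0,0]},
    {"offset":[0,0,-0.9],"delta_rot":[0,0,0]},
    {"offset":[0,0,-0.9],"delta_rot":[0,0,0]}
  ]
}}

```text
time_s: 22.0
position: [0.4556, 0.2567, 0.2164]
orientation: [[1.0, 0.027, -0.002], [0.027, -1.0, -0.001], [-0.002, 0.0, -1.0]]
wrist_force: [0.1, 0.1, 0.1]
finger_gap: 0.0565
finger_force: 0.0
```

```bash
python3 look.py w8.png
```

```text
22.05 [0.45524395 0.2566224  0.2157741 ] 1.5529571498539738 0.056707035174641054
rim [  265     0   268   234 25903] c [501.8 177.8] size [228.7 253.3] ang 1.8 z 0.0179
rim [  12   19  236  312 9190] c [422.4 429.9] size [336.9 205.7] ang 0.8 z 0.0178
rim [616  78  24  76 600] c [520.2 -51.6] size [72.1  4.3] ang 0.9 z 0.0186
rim [444 140  29  73 499] c [454.  108.8] size [18.1 77.6] ang 89.6 z 0.0193
rim [ 596  204   44   60 1188] c [390.5 -84.1] size [68.4 46.9] ang 20.7 z 0.0219
rim [168 229  57  38 332] c [369.5 382.9] size [69.  23.4] ang 55.4 z 0.018
floor [291   0  52  81 345] c [580.7 260.8] size [70.  50.2] ang 1.9 z 0.0059
floor [374   0  50  80 512] c [583.6 180.2] size [70.  48.2] ang 2.4 z 0.006
floor [457  57  49  23 318] c [554.3 100.5] size [50.2 18.6] ang 72.2 z 0.006
floor [445 105  57  81 537] c [484.7  95.1] size [83.6 47.2] ang 2.4 z 0.006
floor [292 106  50  53 602] c [494.3 257.9] size [53.5 50.2] ang 2.1 z 0.0059
floor [368 106  54 110 753] c [464.6 176. ] size [117.6  48.9] ang 1.7 z 0.0059
tall [ 290    0   52   76 3782] c [576.8 260.8] size [56.4 42. ] ang 1.4 z 0.0557
tall [ 382    0   62   75 4151] c [580.3 181.6] size [57.7 42.5] ang 1.4 z 0.0608
tall [ 472    0   74   74 4567] c [583.6 101.6] size [57.6 43.1] ang 1.6 z 0.0607
tall [   0   20   77  345 8613] c [417.8 529.1] size [334.3   4.6] ang 0.0 z 0.0561
tall [ 464  118   52   29 1337] c [503.9  98.9] size [24.8 40.2] ang 2.1 z 0.0515
tall [ 380  121   48   32 1423] c [497.2 177.3] size [29.4 40.9] ang 1.8 z 0.0514
tall [ 296  123   44   28 1191] c [495.5 257.1] size [24.6 39.8] ang 2.0 z 0.0516
tall [ 455  150   52   76 3087] c [451.4  97.7] size [71.5 38. ] ang 1.5 z 0.0562
tall [ 294  154   47   78 3474] c [442.  255.8] size [73.7 42.1] ang 1.7 z 0.0607
tall [ 141  239   77   51 1302] c [371.6 388.4] size [70.9 25.3] ang 68.4 z 0.0589
tall [ 133  267   66   50 1385] c [332.2 413.9] size [65.7 27.9] ang 43.1 z 0.0568
```

View pics/w8.png

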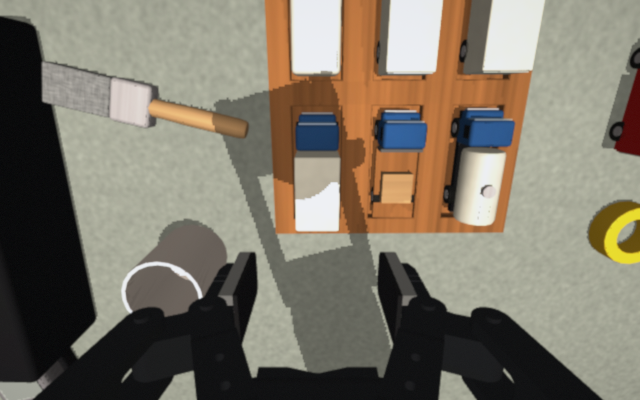

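The last picture shows the second spare flat in pocket_1 at about (318,172), with its nose pointing the same way as the others. Its box top is at 60.7 mm, the same height as the box truck that was already there, and the gripper is clear.

```bash
python3 -c "
from workcell import bot
print(bot.close_job())"
```

```text
the job is handed in; nothing more can be done
None
```

Both spare trucks are in the empty tray pockets (pocket_5 and pocket_1), flat on the floor with noses the same way as the others, and the job was handed in at about 22 s.

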